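Clamp a trim bracket for sanding and keep the clamp down

ROBOT

A 6-joint arm with a two-finger parallel gripper is mounted at the origin on the work surface. World frame = base frame: x ahead of the robot, y to its left, z up, the work surface at z = 0. Lengths are in m, angles in rad, forces in N, time in s.
With the tool pointing down it reaches from about 0.425 to 0.95 m from the base axis. Payload 14.7 kg.
Tool frame: the origin (TCP) lies between the finger pads; the fingertips stand 11 mm ahead of it and the grasp point (between the pads) lies 8 mm behind it; z points along the fingers, y is the line along which they close (so a half turn about z gives the same grasp; the last joint's range is limited). The gripper opens to 85 mm and grips with 20 to 120 N. Pads are 22 mm wide; open, the fingers measure 114 mm over their backs; the gripper's body (76 mm by 85 mm) begins 54 mm behind the grasp point. The pads swing forward as they close: fully open they stand 13 mm farther back than shut.
Start: joints at [1.066, 0.48, 1.596, -0, 1.065, -0.047], TCP at [0.287, 0.583, 0.242] pointing down, gripper open.
Joint ranges: [-2.75, 2.75], [-0.82, 2.05], [0.23, 2.67], [-1.56, 4.7], [0.09, 2.69], [-2.92, 2.92]. Speed limits (rad/s): [1.89, 1.89, 2.39, 3.01, 3.01, 3.01].

INTERFACE

Orientations are given as a 3x3 rotation matrix whose columns are the frame's x, y, z axes.
In Python, from cell import manip gives the robot as it stands.
- The arm moves only by the tool apply_moves, never from a script. Its arguments are lists of equal length, an entry for each row: "travel": the shift along the tool's x, y, z in m, a list of three; "dr": the turn, a rotation vector about the tool's x, y, z in rad, a list of three; "claw": the closure, from -1 (fully open) to 1 (shut), so that 0 is half open. In form: {"travel": [[x, y, z], ...], "dr": [[wx, wy, wz], ...], "claw": [claw, ...]}. A call has exactly 5 rows; each row shifts and turns the commanded pose from where the row before left it, along the tool's axes as they then stand; what a row does not reach is not made up. A row lasts 1/12 s, in which the tool goes at most 41.7 mm and 7.16 degrees, less where a joint would pass 70% of its speed; a pose out of reach is approached as far as the arm can. A call is refused whole if a number of a shift passes 0.0417 or a number of a turn 0.125, either way. A call with a gripper value outside its range is refused whole. The fingers move at their own pace and stop on an object; the grip force is fixed at half the most. Time passes only in rows, so rows that do not move let the fingers close, or fill a call up. It gives the time, the measured TCP pose, the force, the opening and the grip force at its end, in the units of the state.
- manip.read_state(): the state, without advancing time (a new reading comes with each control period).
- manip.get_image(name): name is "scene" or "top" or "wrist"; returns a dict with "frame" (420x560x3 uint8, red, green, blue), "range_z" (420x560 float32, m along the optical axis (not along the pixel's ray), 0 where there is no reading), "intrinsics" (3x3 intrinsics, pixels), "distortion" ([k1, k2, p1, p2, k3] as OpenCV has them; the pictures are not rectified), "world_to_cam" (4x4, takes a point from world to camera coordinates). Camera axes: x right, y up, looking along -z (the intrinsics and any distortion apply to the point x, -y, -z); pixel columns grow to the right and rows downward; lengths in m; the calibration is good to about 2 mm. A picture is of the moment at which its call begins.
- manip.job_done(): hands the job in; it is judged then, once.
Trained networks look in a picture, given as the dict that the camera call returned (one of the last four; its "shot" number tells which), for a name from the list of things; names that differ only in an ending like _2 or _b are one class to them, and where a whole thing is asked for, a point or a joint stands for the part that bears it (a point fixed in the world has none). Each returns a list of dicts, best first, with "conf" (0 to 1); they miss things now and then, are a little off and sometimes report something else, mostly with a low value. They report only what shows in the picture. A call takes as long as a camera call. They do not tell look-alikes from the thing itself.
- manip.cut_out(picture, label): "mask" (420x560 bool, what is visible of it) and "xy" ([column, row] in pixels, amid what is visible of it).
The state is a dict: "time_s": time; "joints": joint angles; "qd": joint speeds; "joint_torque": joint torques, N m; "tool_pos": TCP position; "ee_rot": TCP orientation; "ft_force": force on the tool from outside, world axes, zero at the start; "wrist_torque": the same for the moment, N m; "grip_width": finger opening in m; "grip_force": force on a finger pad.
Only numpy, scipy, OpenCV 4.12 (cv2) and the standard library are available. Lean on these libraries where they do the work, as an engineer would, in place of code of your own. Each camera call takes 0.05 s, during which the arm holds its last target. There are 200 camera calls.

TASK

Slide the black trim bracket along the fixture's channel until it is fully home against the yellow stop. Then press the spring-loaded clamp lever down by its red grip until the lever stands in the green band, never reaching the red one, so that the rubber foot holds the bracket. Finish while still holding the lever there, as it springs up when released, and leave the other things on the bench where they are.

Things in the scene. Friction and masses are not known exactly. Their poses are not given: they have to be found in the camera images.
- fixture: Sanding fixture fixed to the bench: aluminium plate, x -155 to 115, y +-105 mm, 20 mm thick. Origin on the bench surface; x along the channel to the stop, away from the robot, y left, z up; yaw varies +-0.25 rad. Channel floor: the plate's top, at y = 0, between blue guides 60 mm apart, 8 mm high. Clamp pivot posts at y -78, x 4 to 36, 92 high. White banded plate at x -4, y 47 to 97, 125 high.
- bracket: Black plastic trim bracket, loose, about 0.2 kg, lying in the channel 30 to 80 mm short of the stop: plate 140 x 56 x 12 mm, with an upright flange at its near end to push on (x -70 to -64 mm, 50 mm wide, top 32 mm above its underside). Origin at the centre of its underside, x towards the stop. Its friction varies.
- bracket_nose (a point): Middle of the lower edge of the bracket's far end face (70 mm ahead of its origin): this face comes to rest on the stop.
- stop: Yellow end stop fixed across the channel, 56 mm wide, 24 mm high, with a black knob; its place along the channel is different each time. Origin at the bottom middle of its near face (the face the bracket meets), x along the channel away from the robot.
- clamp (a joint): Spring-loaded clamp lever, rad: 0 raised (springs back there), grows as pressed down, end at 0.48. Read by the thin white part of the arm, which crosses the white plate: green band 0.31 to 0.39, red from 0.43 down. Foot meets the bracket near 0.28. Push on the grip: 3 N at first, about 7 N at 0.28, 11 N at 0.35, straight down.
- clamp_pivot (a point): Point on the clamp lever's hinge axis, at x 20, y -75, z 75 mm of the fixture; the axis runs along fixture x. From here the steel arm crosses over the channel to the left (+y), sloping up at 0.35 rad when joint clamp is 0 and level at 0.35.
- clamp_grip: Red grip at the free end of the clamp lever, a rounded bar 34 mm (along fixture x) x 66 mm (along the arm) x 16 mm thick. Origin at its centre, 202.5 mm from the pivot axis; its centre is 144 mm above the bench when raised and 75 mm at mid green (top 83 mm). y points outward along the arm, z out of its top face. Pressed from above.
- clamp_foot: Black rubber foot, 22 mm across, under the clamp arm 75 mm from the pivot axis, over the middle of the channel; sprung 1.5 N per mm along the arm's z. Origin at the centre of its lower face.
- spare_bracket: Bystander: a second bracket of the same shape lying on the bench, away from the fixture. Origin at the centre of its underside.
- sander: Bystander: air sander lying on the bench, 235 mm long, 48 mm across, steel with a yellow pad; the origin is under its head.
- paste_pot: Bystander: round grey concrete pot 88 mm across, 52 mm high, with a black brush leaning up to about 105 mm. Origin at the centre of its underside.
- spray: Bystander: white bottle, 60 mm across, 170 mm high, blue cap. Origin at the centre of its underside.
- polish_jar: Bystander: grey jar, 70 mm across and 70 mm high, yellow cap. Origin at the centre of its underside.
- disc_stack: Bystander: stack of reddish sanding discs, 76 mm across, 22 mm high. Origin at the centre of its underside.
- screwdriver: Bystander: screwdriver lying on the bench. Origin near its middle.
Things that resemble listed ones, but are neither listed nor needed, are in the scene too. What is shaped like the bracket but orange is not meant.

How it is judged:
On the way, in this order (a step that is already met when the one before it is completed fails the run):
1. the bracket is home against the stop, with the clamp still raised (x of bracket_nose in the frame of stop between -0.003 and 0.003 m and y of bracket_nose in the frame of stop between -0.006 and 0.006 m and z of bracket_nose in the frame of fixture below 0.024 m and angle between bracket's own z axis and vertical below 0.06 rad and value of joint clamp below 0.1 rad), for 0.2 s.
2. the clamp lever is held in the green band with its foot on the bracket (value of joint clamp between 0.305 and 0.395 rad and contact force between clamp_foot and bracket above 2 N and contact force between any of the fingers, the arm and clamp_grip above 2 N), for 0.5 s.
At the end, for the whole second after the job is handed in: The bracket lies flat in the channel with its far end within 3 mm of the stop's face, the clamp lever is held still by the robot on the red grip at 0.305 to 0.395 rad (the green band), and the foot presses the bracket with more than 2 N (all of step 2 and x of bracket_nose in the frame of stop between -0.003 and 0.003 m and y of bracket_nose in the frame of stop between -0.006 and 0.006 m and z of bracket_nose in the frame of fixture below 0.024 m and angle between bracket's own z axis and vertical below 0.06 rad and velocity of joint clamp between -0.05 and 0.05 rad/s); the arm keeps its last pose, push and grip.
It fails at once if the clamp lever is pressed into the red band (value of joint clamp above 0.43 rad).
It fails at once if a bystander is moved by more than 25 mm (distance of any of spare_bracket, sander, paste_pot, spray, polish_jar, disc_stack, screwdriver from where it was at the start of the episode above 0.025 m).
It also fails if it takes over 48 s, if anything falls off the work surface, if the arm or the gripper's body presses on something with over 40 N, if the wrist force passes 120 N, or if a joint passes its speed limit or range.

## Working session

There is one attempt and no reset: what is moved stays moved. The work goes in short steps, Python scripts to look and compute and a tool call to move; the robot and the scene stay as the last step left them, time stands still between calls to the robot, and variables do not carry over. Pictures are saved under pics/ and viewed, at most 10 in all, crops included, and the job is handed in when it is done.

Besides the shell and the picture viewer there is one more tool, called after "Call:" in YAML: its name, and indented under it one key for each argument. apply_moves: Moves the arm, as the interface text tells. Its arguments: {"type":"object","properties":{"travel":{"type":"array"},"dr":{"type":"array"},"claw":{"type":"array"}},"required":["travel","dr","claw"]}

```bash
mkdir -p pics; cat > h.py <<'E'
import numpy as np, cv2
from cell import manip
def snap(n,fn=None):
    p=manip.get_image(n)
    if fn: cv2.imwrite('pics/'+fn,p['frame'][...,::-1])
    return p
def pts(p,uv):
    uv=np.asarray(uv,float).reshape(-1,2)
    z=p['range_z'][uv[:,1].astype(int),uv[:,0].astype(int)]
    n=cv2.undistortPoints(uv.reshape(-1,1,2),p['intrinsics'],np.array(p['distortion'],float)).reshape(-1,2)
    c=np.c_[n[:,0]*z,-n[:,1]*z,-z,np.ones(len(z))]
    w=(np.linalg.inv(p['world_to_cam'])@c.T).T[:,:3]
    w[z==0]=np.nan
    return w
def mpts(p,m):
    r,c=np.nonzero(m); w=pts(p,np.c_[c,r]); return w[~np.isnan(w[:,0])]
E
python3 - <<'E'
from h import *
print(manip.read_state())
for n in('top','scene'):
    p=snap(n,n+'0.png'); print(n,p['shot'] if 'shot' in p else'')
    for l in('fixture','bracket','stop','clamp','clamp_grip'):
        for d in manip.cut_out(p,l)[:3]:
            w=mpts(p,d['mask']); print(l,round(d['conf'],2),np.round(d['xy']),d['mask'].sum(),np.round(np.median(w,0),3) if len(w) else '')
E
```

```text
{'time_s': 0.0, 'joints': array([ 1.06641094e+00,  4.80810932e-01,  1.59689044e+00,  1.13323438e-05,
        1.06513850e+00, -4.65988467e-02]), 'qd': array([-4.45305004e-05,  3.74196881e-04, -6.62313542e-04, -1.62525627e-04,
        1.20623366e-03,  8.95693273e-04]), 'joint_torque': array([-5.50970947e-05, -9.50636458e+01, -4.30194175e+01,  2.20236092e-05,
        1.21692417e-02,  5.15969714e-05]), 'tool_pos': array([0.28704917, 0.58271215, 0.24167979]), 'ee_rot': array([[-8.97030512e-01,  4.41968196e-01, -6.11421703e-04],
       [ 4.41968613e-01,  8.97029856e-01, -1.08711237e-03],
       [ 6.79944292e-05, -1.24540217e-03, -9.99999222e-01]]), 'ft_force': array([-0.11750347,  0.43733844, -0.131821  ]), 'wrist_torque': array([ 0.01694634, -0.00422407, -0.02032962]), 'grip_force': 0.0, 'grip_width': 0.08541724344260139}
top 1
fixture 0.82 [303. 178.] 4510 [ 0.598 -0.108  0.021]
bracket 0.87 [309. 260.] 653 [ 0.327 -0.113  0.011]
bracket 0.57 [306. 192.] 757 [ 0.551 -0.113  0.031]
bracket 0.57 [234. 188.] 752 [0.566 0.117 0.012]
stop 0.47 [314. 148.] 111 [ 0.684 -0.13   0.044]
clamp 0.71 [394. 248.] 900 [ 0.379 -0.388  0.04 ]
clamp 0.63 [291. 162.] 591 [ 0.629 -0.062  0.128]
clamp_grip 0.8 [277. 161.] 237 [ 0.639 -0.011  0.153]
scene 2
fixture 0.9 [216. 254.] 6291 [ 0.63  -0.088  0.02 ]
bracket 0.87 [220. 239.] 738 [ 0.566 -0.11   0.031]
bracket 0.75 [260. 188.] 802 [ 0.329 -0.109  0.011]
bracket 0.71 [308. 271.] 1195 [0.573 0.122 0.012]
stop 0.75 [189. 265.] 307 [ 0.69  -0.128  0.041]
clamp 0.66 [211. 229.] 949 [ 0.629 -0.1    0.113]
clamp_grip 0.83 [241. 235.] 340 [ 0.648 -0.006  0.151]
```

```bash
python3 - <<'E'
import cv2
a=cv2.imread('pics/top0.png');b=cv2.imread('pics/scene0.png')
cv2.imwrite('pics/topc.png',cv2.resize(a[100:310,180:460],None,fx=2.8,fy=2.8,interpolation=2))
cv2.imwrite('pics/scenec.png',cv2.resize(b[150:350,120:380],None,fx=3,fy=3,interpolation=2))
E
```

```text
(no output)
```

View pics/topc.png

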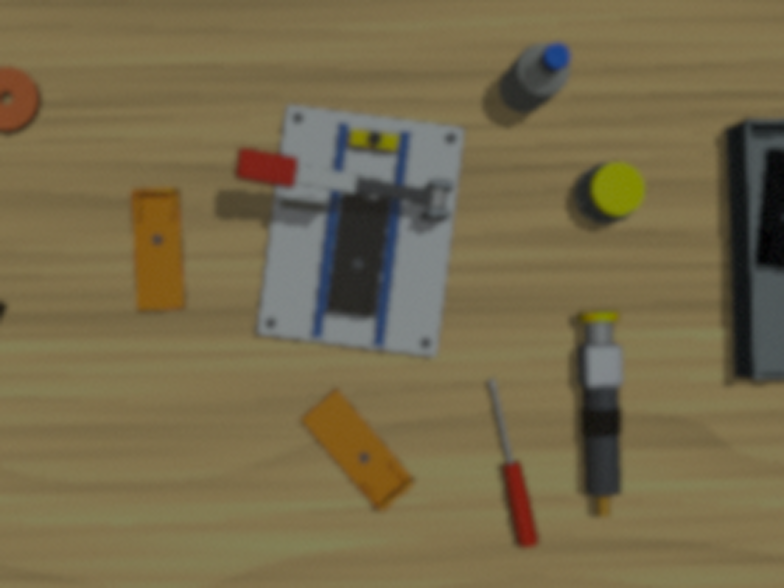

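View pics/scenec.png

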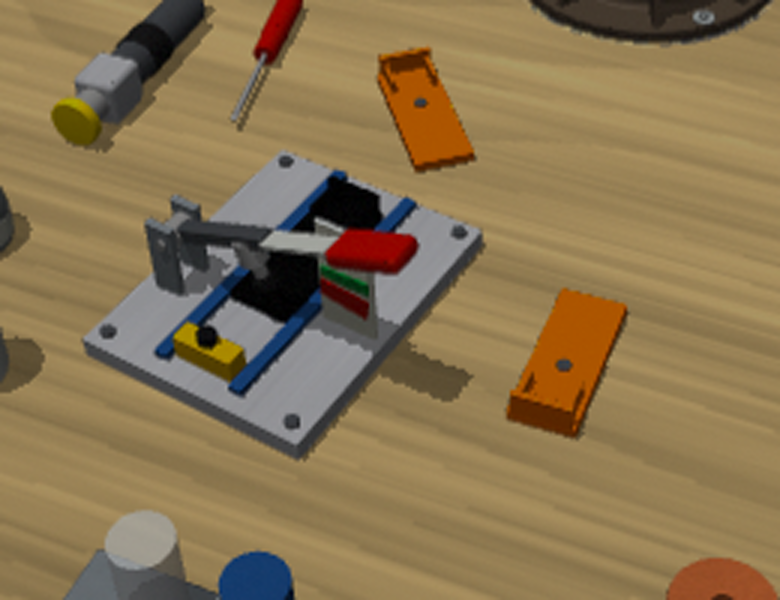

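The crops show the black bracket lying in the blue-guided channel, at full top picture (306,192) and scene (220,239). The orange look-alikes are at top (234,188) and (309,260), so the black one is the one meant. The clamp is raised over it, with the red grip at top (277,161) and the yellow stop at top (314,148).

```bash
python3 - <<'E'
from h import *
from scipy.optimize import minimize
R={}
for n in('top','scene'):
    p=snap(n)
    r,c=np.mgrid[0:420,0:560]; W=pts(p,np.c_[c.ravel(),r.ravel()])
    ok=(W[:,0]>.42)&(W[:,0]<.8)&(W[:,1]>-.3)&(W[:,1]<.08)
    pl=W[ok&(W[:,2]>.012)&(W[:,2]<.024)]
    (cx,cy),s,a=cv2.minAreaRect(pl[:,:2].astype(np.float32)); 
    box=cv2.boxPoints(((cx,cy),s,a)); print(n,'rect',cx,cy,s,a,len(pl), np.median(pl[:,2]))
    yaw=np.radians(a if s[0]>s[1] else a-90); yaw=(yaw+np.pi/2)%np.pi-np.pi/2
    x=np.array([np.cos(yaw),np.sin(yaw)]);y=np.array([-x[1],x[0]])
    o=np.array([cx,cy])+0.02*x; print('yaw',yaw,'origin',o)
    F=lambda w:np.c_[(w[:,:2]-o)@x,(w[:,:2]-o)@y,w[:,2]]
    for l in('bracket','stop','clamp_grip'):
        for d in manip.cut_out(p,l):
            f=F(mpts(p,d['mask']))
            if abs(np.median(f[:,0]))<.16 and abs(np.median(f[:,1]))<.14:
                print(l,round(d['conf'],2),'pct1-99\n',np.round(np.percentile(f,[1,5,50,95,99],axis=0),4).T)
                if l=='bracket':
                    hi=f[f[:,2]>.04]; print(' flange',len(hi),np.round(np.percentile(hi,[5,50,95],axis=0),4).T if len(hi) else '')
                    
    G=F(W[ok]); 
    s_=G[(abs(G[:,1])<.028)&(G[:,2]>.038)&(G[:,2]<.05)&(G[:,0]>.03)]; print('stop top x',np.round(np.percentile(s_[:,0],[2,10,50,90,98]),4),len(s_))
    b_=G[(abs(G[:,1])<.02)&(G[:,2]>.028)&(G[:,2]<.036)&(G[:,0]<.1)]; print('bracket plate x',np.round(np.percentile(b_[:,0],[1,5,50,95,99]),4))
    b_=G[(abs(G[:,1])<.03)&(G[:,2]>.044)&(G[:,2]<.056)&(G[:,0]<-.05)]; print('flange x',np.round(np.percentile(b_[:,0],[1,5,50,95,99]),4) if len(b_) else '',len(b_))
E
```

```text
top rect 0.6160579323768616 -0.15101419389247894 (0.26130834221839905, 0.34274086356163025) 81.55017852783203 3150 0.019443033171682944
yaw -0.14747720589504554 origin [ 0.63584083 -0.15395306]
bracket 0.72 pct1-99
 [[-0.154  -0.1481 -0.0892 -0.0286 -0.0235]
 [-0.0011  0.0013  0.0264  0.0518  0.0541]
 [ 0.0236  0.0269  0.0317  0.0456  0.0539]]
 flange 54 [[-0.1545 -0.1497 -0.1231]
 [ 0.0051  0.0274  0.0482]
 [ 0.043   0.0483  0.0556]]
stop 0.52 pct1-99
 [[0.0364 0.0367 0.0444 0.0556 0.0603]
 [0.0016 0.0031 0.0282 0.051  0.0535]
 [0.0184 0.0264 0.0438 0.0558 0.0577]]
clamp_grip 0.33 pct1-99
 [[ 0.1086  0.1097  0.1277  0.156   0.1899]
 [-0.178  -0.165  -0.1349 -0.1145 -0.1136]
 [-0.0004  0.0145  0.1116  0.1701  0.1721]]
stop top x [0.0364 0.037  0.0436 0.054  0.0556] 39
bracket plate x [-0.176  -0.1495 -0.0728  0.0386  0.0581]
flange x [-0.1554 -0.1552 -0.1512 -0.1276 -0.1243] 27
scene rect 0.6181174516677856 -0.14494310319423676 (0.25910478830337524, 0.35447442531585693) 81.26666259765625 4110 0.018956005045320024
yaw -0.15242549235846714 origin [ 0.63788557 -0.14797982]
bracket 0.79 pct1-99
 [[-0.159  -0.1553 -0.0768 -0.0199 -0.0182]
 [-0.0043 -0.0006  0.026   0.0497  0.0521]
 [ 0.0219  0.025   0.0314  0.049   0.053 ]]
 flange 127 [[-0.1577 -0.1527 -0.1236]
 [ 0.0005  0.0244  0.0468]
 [ 0.0405  0.0456  0.053 ]]
stop 0.78 pct1-99
 [[ 0.0322  0.036   0.0487  0.0536  0.0544]
 [-0.003  -0.0008  0.0283  0.0503  0.0513]
 [ 0.0199  0.0236  0.0412  0.0534  0.0547]]
stop top x [0.0344 0.0388 0.0487 0.0527 0.0535] 68
bracket plate x [-0.1675 -0.1525 -0.0717  0.0515  0.0533]
flange x [-0.1591 -0.1587 -0.1535 -0.1281 -0.1227] 50
```

```bash
python3 - <<'E'
from h import *
from scipy.optimize import least_squares
for n in('top','scene'):
    p=snap(n)
    d=manip.cut_out(p,'fixture')[0]
    r,c=np.mgrid[0:420,0:560]; W=pts(p,np.c_[c.ravel(),r.ravel()])
    z=W[:,2].reshape(420,560); m=((z>.014)&(z<.025)&(W[:,0].reshape(z.shape)<.85)).astype(np.uint8)
    m=cv2.morphologyEx(m,cv2.MORPH_OPEN,np.ones((3,3),np.uint8))
    k,lab,st,_=cv2.connectedComponentsWithStats(m); seen=np.bincount(lab[d['mask']],minlength=k); seen[0]=0
    big=[i for i in range(1,k) if seen[i]>.5*st[i,4] and st[i,4]>30]
    M=np.isin(lab,big); pl=mpts(p,M)
    # all fixture points near, rectangle
    (cx,cy),s,a=cv2.minAreaRect(pl[:,:2].astype(np.float32)); print(n,s,a,len(pl))
    yaw=np.radians(a if s[0]>s[1] else a-90)
    # blue guides for yaw and y
    f=p['frame'].astype(int); B=((f[...,2]>f[...,0]+35)&(f[...,2]>f[...,1]+20)).ravel()
    g=W[B&(W[:,2]>.015)&(W[:,2]<.036)&(W[:,0]<.8)&(W[:,0]>.44)&(abs(W[:,1]+.13)<.13)]
    def res(q):
        y=-(g[:,0]-.62)*np.sin(q[1])+(g[:,1])*np.cos(q[1])-q[0]
        return abs(y)-q[2]
    q=least_squares(res,[-.12,yaw,.034],loss='soft_l1',f_scale=.003).x
    print('guides',len(g),'yaw',q[1],'off',q[0],'half',q[2])
    yaw=q[1]; x=np.array([np.cos(yaw),np.sin(yaw)]);y=np.array([-x[1],x[0]])
    u=(pl[:,:2]-[.62,0])@x; v=(pl[:,:2]-[.62,0])@y
    print('u',np.round(np.percentile(u,[0,.3,1,99,99.7,100]),4),'v',np.round(np.percentile(v,[0,.3,1,99,99.7,100]),4))
    uc=(np.percentile(u,.3)+np.percentile(u,99.7))/2+.02
    o=np.array([.62,0])+uc*x+q[0]*y
    print('origin',o)
    for l in('bracket','stop','clamp_grip'):
        for e in manip.cut_out(p,l):
            w=mpts(p,e['mask']); F=np.c_[(w[:,:2]-o)@x,(w[:,:2]-o)@y,w[:,2]]
            if e['conf']>.4 and abs(np.median(F[:,0]))<.16 and abs(np.median(F[:,1]))<.17:
                print(l,round(e['conf'],2),np.round(np.percentile(F,[1,5,50,95,99],axis=0),4).T.tolist())
E
```

```text
top (0.20752587914466858, 0.2707344591617584) 81.56659698486328 2784
guides 341 yaw -0.14815190805943093 off -0.12292575089562699 half 0.03547322833979168
u [-0.153  -0.1522 -0.1511  0.1145  0.1164  0.1178] v [-0.2269 -0.2256 -0.2242 -0.0217 -0.0203 -0.0192]
origin [ 0.6039292  -0.12188875]
bracket 0.7 [[-0.1158, -0.1091, -0.0538, 0.0071, 0.0121], [-0.0303, -0.0254, -0.0, 0.0252, 0.0271], [0.0196, 0.0264, 0.0316, 0.0439, 0.0517]]
clamp_grip 0.52 [[0.0025, 0.0038, 0.019, 0.0343, 0.036], [0.083, 0.0861, 0.1139, 0.1419, 0.1452], [0.1366, 0.1404, 0.152, 0.1617, 0.1644]]
scene (0.21514999866485596, 0.2748163640499115) 81.45591735839844 3840
guides 470 yaw -0.14334002152602698 off -0.12162260246630663 half 0.036348347362621755
u [-0.1577 -0.1547 -0.1511  0.114   0.1151  0.1164] v [-0.2291 -0.2257 -0.2234 -0.016  -0.0149 -0.0132]
origin [ 0.60280496 -0.12040108]
bracket 0.73 [[-0.12, -0.1161, -0.0354, 0.0199, 0.0274], [-0.0267, -0.0213, 0.0048, 0.0277, 0.0535], [0.0215, 0.0264, 0.0316, 0.0541, 0.1245]]
stop 0.79 [[0.0747, 0.0764, 0.0882, 0.0928, 0.0935], [-0.025, -0.0229, 0.0052, 0.0276, 0.0291], [0.0213, 0.025, 0.0418, 0.0537, 0.0564]]
clamp_grip 0.62 [[0.0057, 0.0076, 0.0269, 0.037, 0.0378], [0.0846, 0.0891, 0.1195, 0.146, 0.1471], [0.1336, 0.1382, 0.1512, 0.1605, 0.1627]]
```

Call:
apply_moves:
  travel:
    - [0, 0, 0]
    - [0, 0, 0]
    - [0, 0, 0]
    - [-0.03, -0.02, 0]
    - [-0.03, -0.02, 0]
  dr:
    - [0, 0, -0.105]
    - [0, 0, -0.105]
    - [0, 0, -0.1]
    - [0, 0, 0]
    - [0, 0, 0]
  claw: [1, 1, 1, 1, 1]

```text
time_s: 1.92
tool_pos: [0.3402, 0.535, 0.2422]
ee_rot: [[-0.99, 0.143, 0.0], [0.143, 0.99, 0.0], [0.0, 0.0, -1.0]]
ft_force: [1.8, -0.1, 0.5]
grip_width: 0.0255
grip_force: 0.0
```

Call:
apply_moves:
  travel:
    - [-0.02, -0.035, 0]
    - [-0.02, -0.035, 0]
    - [-0.02, -0.035, 0]
    - [-0.02, -0.035, 0]
    - [-0.015, -0.035, 0]
  dr:
    - [0, 0, 0]
    - [0, 0, 0]
    - [0, 0, 0]
    - [0, 0, 0]
    - [0, 0, 0]
  claw: [1, 1, 1, 1, 1]

```text
time_s: 2.33
tool_pos: [0.4098, 0.3458, 0.2424]
ee_rot: [[-0.989, 0.147, 0.001], [0.147, 0.989, 0.0], [-0.001, 0.0, -1.0]]
ft_force: [0.7, -0.1, -0.4]
grip_width: 0.0
grip_force: 0.0
```

Call:
apply_moves:
  travel:
    - [-0.015, -0.035, 0]
    - [-0.015, -0.035, 0]
    - [-0.015, -0.035, 0]
    - [-0.015, -0.035, 0]
    - [-0.01, -0.035, 0]
  dr:
    - [0, 0, 0]
    - [0, 0, 0]
    - [0, 0, 0]
    - [0, 0, 0]
    - [0, 0, 0]
  claw: [1, 1, 1, 1, 1]

```text
time_s: 2.75
tool_pos: [0.4532, 0.1624, 0.2426]
ee_rot: [[-0.989, 0.147, 0.001], [0.147, 0.989, 0.0], [-0.001, 0.0, -1.0]]
ft_force: [1.2, 0.0, 0.3]
grip_width: -0.0002
grip_force: 0.0
```

```bash
cat >> h.py <<'E'
O=np.array([.6035,-.1215]); YAW=-.147
X=np.array([np.cos(YAW),np.sin(YAW)]); Y=np.array([-X[1],X[0]])
def fx(w): 
    w=np.atleast_2d(w); return np.c_[(w[:,:2]-O)@X,(w[:,:2]-O)@Y,w[:,2]]
def st():
    s=manip.read_state(); print('t',s['time_s'],'tcp fixture',np.round(fx(s['tool_pos'])[0],4),'w',np.round(s['tool_pos'],4),'F',np.round(s['ft_force'],1),'grip',round(s['grip_width'],4)); 
    R=s['ee_rot']; print('yaw err',np.arctan2(-R[0,1],R[1,1])-YAW,'zax',np.round(R[:,2],3))
E
python3 -c "from h import *; st()"
```

```text
t 2.75 tcp fixture [-0.1903  0.2589  0.2426] w [0.4532 0.1624 0.2426] F [1.2 0.  0.3] grip -0.0002
yaw err -0.0008001496205461145 zax [ 0.001  0.    -1.   ]
```

Call:
apply_moves:
  travel:
    - [-0.005, -0.035, 0]
    - [-0.005, -0.035, 0]
    - [-0.005, -0.035, 0]
    - [-0.005, -0.035, 0]
    - [0, -0.035, 0]
  dr:
    - [0, 0, 0]
    - [0, 0, 0]
    - [0, 0, 0]
    - [0, 0, 0]
    - [0, 0, 0]
  claw: [1, 1, 1, 1, 1]

```text
time_s: 3.17
tool_pos: [0.4468, -0.0136, 0.2426]
ee_rot: [[-0.989, 0.147, 0.001], [0.147, 0.989, -0.0], [-0.001, 0.0, -1.0]]
ft_force: [0.2, 0.2, -0.2]
grip_width: 0.0001
grip_force: 0.0
```

Call:
apply_moves:
  travel:
    - [0, -0.035, 0]
    - [0, -0.02, 0.03]
    - [0, 0, 0.03]
    - [0, 0, 0.02]
    - [0, 0, 0]
  dr:
    - [0, 0, 0]
    - [0, 0, 0]
    - [0, 0, 0]
    - [0, 0, 0]
    - [0, 0, 0]
  claw: [1, 1, 1, 1, 1]

```text
time_s: 3.58
tool_pos: [0.4362, -0.0663, 0.1595]
ee_rot: [[-0.989, 0.149, -0.005], [0.149, 0.989, 0.001], [0.005, 0.0, -1.0]]
ft_force: [-0.8, 0.7, -0.5]
grip_width: -0.0006
grip_force: 0.0
```

```bash
python3 - <<'E'
from h import *
st()
p=snap('wrist','wrist1.png')
for l in('bracket','stop'):
    for e in manip.cut_out(p,l)[:2]:
        F=fx(mpts(p,e['mask'])); print(l,round(e['conf'],2),e['xy'],np.round(np.percentile(F,[1,5,50,95,99],axis=0),4).T.tolist())
        if l=='bracket':
            h=F[(F[:,2]>.046)&(F[:,2]<.06)]; print(' fl',len(h),np.round(np.percentile(h,[2,50,98],axis=0),4).T.tolist() if len(h) else '')
E
```

```text
t 3.5833 tcp fixture [-0.1736  0.03    0.1595] w [ 0.4362 -0.0663  0.1595] F [-0.8  0.7 -0.5] grip -0.0006
yaw err -0.0020968917412464982 zax [-0.005  0.001 -1.   ]
bracket 0.91 [459.4, 289.8] [[-0.1465, -0.141, -0.0775, -0.0106, -0.0064], [0.1954, 0.2008, 0.2304, 0.2597, 0.2639], [0.0037, 0.0079, 0.013, 0.0275, 0.0332]]
 fl 0 
bracket 0.7 [209.1, 82.0] [[-0.3358, -0.3275, -0.2823, -0.2299, -0.2179], [-0.0887, -0.0802, -0.0324, 0.0226, 0.0344], [0.0102, 0.011, 0.0124, 0.0295, 0.0326]]
 fl 0
```

View pics/wrist1.png

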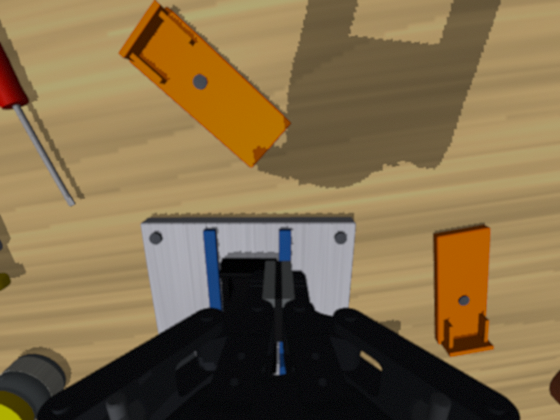

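Wrist view: the flange is at about (250,265) and the closed fingertips at (280,265). The fingers are 30 mm too far to fixture +y, so I'll shift over and then descend.

Call:
apply_moves:
  travel:
    - [-0.01, -0.015, 0]
    - [-0.01, -0.015, 0]
    - [0, 0, 0.03]
    - [0, 0, 0.03]
    - [0, 0, 0.02]
  dr:
    - [0, 0, 0]
    - [0, 0, 0]
    - [0, 0, 0]
    - [0, 0, 0]
    - [0, 0, 0]
  claw: [1, 1, 1, 1, 1]

```text
time_s: 4.15
tool_pos: [0.4548, -0.099, 0.0823]
ee_rot: [[-0.989, 0.147, 0.002], [0.147, 0.989, -0.001], [-0.003, -0.0, -1.0]]
ft_force: [-0.4, 0.2, 1.0]
grip_width: 0.0
grip_force: 0.0
```

```bash
python3 - <<'E'
from h import *
st()
p=snap('wrist')
r,c=np.mgrid[0:420,0:560]; G=fx(pts(p,np.c_[c.ravel(),r.ravel()]))
h=G[(abs(G[:,1])<.03)&(G[:,2]>.047)&(G[:,2]<.057)&(G[:,0]>-.135)&(G[:,0]<-.09)]
print(len(h),np.round(np.percentile(h,[2,10,50,90,98],axis=0),4).T.tolist() if len(h) else '')
E
```

```text
t 4.15 tcp fixture [-0.1504  0.0004  0.0823] w [ 0.4548 -0.099   0.0823] F [-0.4  0.2  1. ] grip 0.0
yaw err -0.0004475321228923357 zax [ 0.002 -0.001 -1.   ]
145 [[-0.1223, -0.1221, -0.121, -0.118, -0.1163], [-0.022, -0.0214, 0.0226, 0.0259, 0.0265], [0.0472, 0.0481, 0.0516, 0.0529, 0.0532]]
```

Call:
apply_moves:
  travel:
    - [0, 0, 0.022]
    - [0, 0, 0.022]
    - [0, 0, 0]
    - [-0.008, 0, 0]
    - [-0.008, 0, 0]
  dr:
    - [0, 0, 0]
    - [0, 0, 0]
    - [0, 0, 0]
    - [0, 0, 0]
    - [0, 0, 0]
  claw: [1, 1, 1, 1, 1]

```text
time_s: 4.62
tool_pos: [0.471, -0.1014, 0.0401]
ee_rot: [[-0.989, 0.147, 0.002], [0.147, 0.989, -0.0], [-0.002, -0.0, -1.0]]
ft_force: [0.7, -0.5, -0.8]
grip_width: -0.0002
grip_force: 0.0
```

Call:
apply_moves:
  travel:
    - [-0.008, 0, 0]
    - [-0.008, 0, 0]
    - [-0.008, 0, 0]
    - [-0.008, 0, 0]
    - [-0.006, 0, 0]
  dr:
    - [0, 0, 0]
    - [0, 0, 0]
    - [0, 0, 0]
    - [0, 0, 0]
    - [0, 0, 0]
  claw: [1, 1, 1, 1, 1]

```text
time_s: 5.03
tool_pos: [0.5083, -0.107, 0.0386]
ee_rot: [[-0.989, 0.147, 0.001], [0.147, 0.989, -0.0], [-0.001, -0.0, -1.0]]
ft_force: [-2.9, 0.3, 2.2]
grip_width: 0.0001
grip_force: 1.5
```

```bash
python3 - <<'E'
from h import *
st()
p=snap('scene','scene2.png')
cv2.imwrite('pics/scene2c.png',cv2.resize(p['frame'][190:320,140:300,::-1],None,fx=4,fy=4,interpolation=2))
for l in('bracket','stop'):
    for e in manip.cut_out(p,l)[:3]:
        F=fx(mpts(p,e['mask']))
        if abs(np.median(F[:,1]))<.06:print(l,round(e['conf'],2),np.round(np.percentile(F,[1,5,50,95,99],axis=0),4).T.tolist())
E
```

```text
t 5.0333 tcp fixture [-0.0963  0.0004  0.0386] w [ 0.5083 -0.107   0.0386] F [-2.9  0.3  2.2] grip 0.0001
yaw err -0.0007503906875272748 zax [ 0.001 -0.    -1.   ]
bracket 0.88 [[-0.0838, -0.0802, 0.009, 0.054, 0.0559], [-0.0238, -0.0204, 0.0055, 0.0293, 0.0313], [0.0238, 0.0268, 0.0312, 0.0491, 0.054]]
bracket 0.71 [[-0.3504, -0.3296, -0.2758, -0.2212, -0.2122], [-0.0938, -0.0843, -0.0293, 0.0282, 0.0381], [-0.0029, 0.0007, 0.011, 0.0261, 0.0316]]
stop 0.58 [[0.0721, 0.0744, 0.0872, 0.0919, 0.0928], [-0.0246, -0.0222, 0.0056, 0.0293, 0.0305], [0.0194, 0.0228, 0.0406, 0.052, 0.0538]]
```

View pics/scene2c.png

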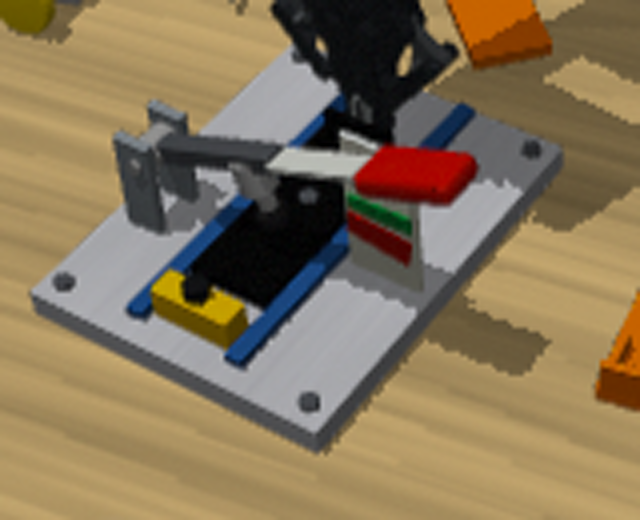

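The picture shows the bracket moving ahead of the fingers. Its far edge, at crop (225,280), is about 20 mm short of the yellow stop at crop (200,305). I'll push on slowly and watch the force.

Call:
apply_moves:
  travel:
    - [-0.005, 0, 0]
    - [-0.004, 0, 0]
    - [-0.003, 0, 0]
    - [-0.002, 0, 0]
    - [0, 0, 0]
  dr:
    - [0, 0, 0]
    - [0, 0, 0]
    - [0, 0, 0]
    - [0, 0, 0]
    - [0, 0, 0]
  claw: [1, 1, 1, 1, 1]

```text
time_s: 5.6
tool_pos: [0.5214, -0.109, 0.0383]
ee_rot: [[-0.989, 0.147, 0.0], [0.147, 0.989, -0.0], [-0.0, -0.0, -1.0]]
ft_force: [-0.2, -0.7, 0.8]
grip_width: -0.0001
grip_force: 0.0
```

Call:
apply_moves:
  travel:
    - [-0.002, 0, 0]
    - [-0.001, 0, 0]
    - [-0.001, 0, 0]
    - [-0.001, 0, 0]
    - [0, 0, 0]
  dr:
    - [0, 0, 0]
    - [0, 0, 0]
    - [0, 0, 0]
    - [0, 0, 0]
    - [0, 0, 0]
  claw: [1, 1, 1, 1, 1]

```text
time_s: 6.02
tool_pos: [0.5238, -0.1092, 0.0381]
ee_rot: [[-0.989, 0.147, -0.004], [0.147, 0.989, 0.001], [0.004, 0.0, -1.0]]
ft_force: [-11.2, -1.0, 7.9]
grip_width: -0.0001
grip_force: 5.4
```

```bash
python3 -c "from h import *; st()"
```

```text
t 6.0167 tcp fixture [-0.0807  0.0005  0.0381] w [ 0.5238 -0.1092  0.0381] F [-11.2  -1.    7.9] grip -0.0001
yaw err -0.0007107171720517336 zax [-0.004  0.001 -1.   ]
```

Call:
apply_moves:
  travel:
    - [-0.002, 0, 0]
    - [-0.002, 0, 0]
    - [0, 0, 0]
    - [0, 0, 0]
    - [0, 0, 0]
  dr:
    - [0, 0, 0]
    - [0, 0, 0]
    - [0, 0, 0]
    - [0, 0, 0]
    - [0, 0, 0]
  claw: [1, 1, 1, 1, 1]

```text
time_s: 6.43
tool_pos: [0.5239, -0.109, 0.0376]
ee_rot: [[-0.989, 0.147, -0.01], [0.147, 0.989, 0.002], [0.011, 0.001, -1.0]]
ft_force: [-27.6, 1.4, 18.6]
grip_width: -0.0001
grip_force: 14.0
```

```bash
python3 - <<'E'
from h import *
st()
for n in('scene','top'):
    p=snap(n)
    if n=='scene': cv2.imwrite('pics/scene3c.png',cv2.resize(p['frame'][220:310,140:260,::-1],None,fx=6,fy=6,interpolation=2))
    for l in('bracket','stop'):
        for e in manip.cut_out(p,l)[:3]:
            F=fx(mpts(p,e['mask']))
            if abs(np.median(F[:,1]))<.06 and np.median(F[:,0])>-.1:print(l,round(e['conf'],2),np.round(np.percentile(F,[1,5,50,95,99],axis=0),4).T.tolist())
E
```

```text
t 6.4333 tcp fixture [-0.0806  0.0007  0.0376] w [ 0.5239 -0.109   0.0376] F [-27.6   1.4  18.6] grip -0.0001
yaw err -0.0006271447330488955 zax [-0.01   0.002 -1.   ]
bracket 0.96 [[-0.0672, -0.0626, 0.016, 0.0593, 0.0688], [-0.0293, -0.0229, 0.0068, 0.03, 0.0324], [0.0245, 0.0266, 0.031, 0.0464, 0.0628]]
stop 0.58 [[0.0699, 0.0726, 0.0869, 0.0919, 0.0929], [-0.0269, -0.0235, 0.0068, 0.029, 0.0304], [0.0213, 0.0235, 0.0411, 0.0525, 0.0543]]
bracket 0.71 [[0.0406, 0.0422, 0.0576, 0.0725, 0.0736], [-0.0293, -0.0271, -0.0025, 0.0225, 0.0255], [0.0237, 0.0267, 0.0314, 0.036, 0.0377]]
```

View pics/scene3c.png

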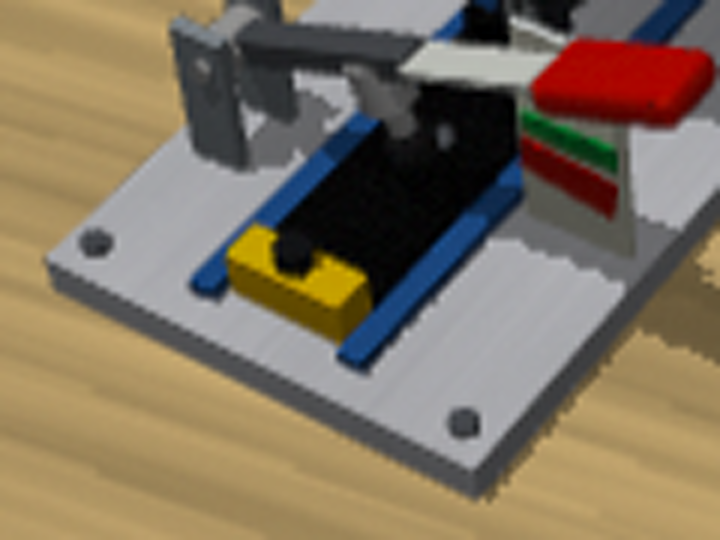

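The far end now touches the yellow stop, at crop (300,260). The tool has stalled against 28 N, so the bracket is home. Next I back off, rise, and go over the grip.

Call:
apply_moves:
  travel:
    - [0.004, 0, 0]
    - [0.006, 0, 0]
    - [0.015, 0, 0]
    - [0.015, 0, 0]
    - [0, 0, -0.03]
  dr:
    - [0, 0, 0]
    - [0, 0, 0]
    - [0, 0, 0]
    - [0, 0, 0]
    - [0, 0, 0]
  claw: [1, 1, 1, 1, 1]

```text
time_s: 7.15
tool_pos: [0.485, -0.1031, 0.0649]
ee_rot: [[-0.989, 0.147, -0.008], [0.147, 0.989, 0.002], [0.008, 0.001, -1.0]]
ft_force: [-2.3, 0.2, -0.3]
grip_width: -0.0002
grip_force: 0.0
```

Call:
apply_moves:
  travel:
    - [0, 0, -0.04]
    - [0, 0, -0.04]
    - [0, 0, -0.04]
    - [0, 0, -0.03]
    - [0, 0, 0]
  dr:
    - [0, 0, 0]
    - [0, 0, 0]
    - [0, 0, 0]
    - [0, 0, 0]
    - [0, 0, 0]
  claw: [1, 1, 1, 1, 1]

```text
time_s: 7.57
tool_pos: [0.4933, -0.1051, 0.2243]
ee_rot: [[-0.989, 0.147, 0.009], [0.147, 0.989, -0.003], [-0.01, -0.001, -1.0]]
ft_force: [2.0, -1.4, 1.5]
grip_width: 0.0001
grip_force: 0.0
```

```bash
python3 - <<'E'
from h import *
st()
for n in('scene','top'):
    p=snap(n)
    for l in('bracket','stop','clamp_grip'):
        for e in manip.cut_out(p,l)[:3]:
            F=fx(mpts(p,e['mask']))
            if abs(np.median(F[:,1]))<.16 and np.median(F[:,0])>-.1:print(n,l,round(e['conf'],2),np.round(np.percentile(F,[1,5,50,95,99],axis=0),4).T.tolist())
E
```

```text
t 7.5667 tcp fixture [-1.114e-01  1.000e-04  2.243e-01] w [ 0.4933 -0.1051  0.2243] F [ 2.  -1.4  1.5] grip 0.0001
yaw err -0.0006655608877660646 zax [ 0.009 -0.003 -1.   ]
scene bracket 0.79 [[-0.0656, -0.0615, 0.0168, 0.0585, 0.0658], [-0.0255, -0.0209, 0.0074, 0.0299, 0.0315], [0.0244, 0.0272, 0.031, 0.0466, 0.0619]]
scene stop 0.71 [[0.0716, 0.0736, 0.0873, 0.0918, 0.0925], [-0.0261, -0.0226, 0.0067, 0.0296, 0.0306], [0.0206, 0.0232, 0.0406, 0.0528, 0.0554]]
scene clamp_grip 0.58 [[-0.0719, 0.0058, 0.0255, 0.0353, 0.0363], [0.0673, 0.0889, 0.1209, 0.1471, 0.1482], [0.0199, 0.1363, 0.1511, 0.1607, 0.1635]]
top stop 0.5 [[0.0732, 0.074, 0.0821, 0.0913, 0.0929], [-0.0227, -0.0184, 0.0046, 0.0245, 0.0264], [0.0347, 0.0384, 0.0438, 0.0537, 0.0561]]
top clamp_grip 0.74 [[0.0035, 0.0045, 0.0199, 0.0353, 0.0442], [0.083, 0.0861, 0.1151, 0.1424, 0.1456], [-0.0022, 0.0627, 0.1517, 0.1619, 0.1641]]
```

Call:
apply_moves:
  travel:
    - [-0.026, 0.024, 0]
    - [-0.026, 0.024, 0]
    - [-0.026, 0.024, 0]
    - [-0.026, 0.024, 0]
    - [-0.026, 0.024, 0]
  dr:
    - [0, 0, 0]
    - [0, 0, 0]
    - [0, 0, 0]
    - [0, 0, 0]
    - [0, 0, 0]
  claw: [1, 1, 1, 1, 1]

```text
time_s: 8.38
tool_pos: [0.6374, -0.0036, 0.2173]
ee_rot: [[-0.989, 0.147, -0.001], [0.147, 0.989, 0.0], [0.001, -0.0, -1.0]]
ft_force: [-0.1, -0.5, -0.4]
grip_width: 0.0001
grip_force: 0.0
```

Call:
apply_moves:
  travel:
    - [0, 0, 0.01]
    - [0, 0, 0.01]
    - [0, 0, 0.01]
    - [0, 0, 0]
    - [0, 0, 0]
  dr:
    - [0, 0, 0]
    - [0, 0, 0]
    - [0, 0, 0]
    - [0, 0, 0]
    - [0, 0, 0]
  claw: [1, 1, 1, 1, 1]

```text
time_s: 8.8
tool_pos: [0.6351, -0.0054, 0.1873]
ee_rot: [[-0.989, 0.148, -0.002], [0.148, 0.989, 0.0], [0.002, -0.0, -1.0]]
ft_force: [-0.6, -0.4, 0.4]
grip_width: -0.0002
grip_force: 0.0
```

```bash
python3 -c "from h import *; st()"
```

```text
t 8.8 tcp fixture [0.0143 0.1195 0.1873] w [ 0.6351 -0.0054  0.1873] F [-0.6 -0.4  0.4] grip -0.0002
yaw err -0.0016391380766340724 zax [-0.002  0.    -1.   ]
```

Call:
apply_moves:
  travel:
    - [-0.005, 0, 0.008]
    - [0, 0, 0.008]
    - [0, 0, 0.008]
    - [0, 0, 0.008]
    - [0, 0, 0.008]
  dr:
    - [0, 0, 0]
    - [0, 0, 0]
    - [0, 0, 0]
    - [0, 0, 0]
    - [0, 0, 0]
  claw: [1, 1, 1, 1, 1]

```text
time_s: 9.22
tool_pos: [0.6416, -0.0055, 0.1478]
ee_rot: [[-0.989, 0.148, 0.001], [0.148, 0.989, 0.0], [-0.001, 0.0, -1.0]]
ft_force: [-0.2, 2.7, 5.1]
grip_width: -0.0002
grip_force: 2.6
```

Call:
apply_moves:
  travel:
    - [0, 0, 0.008]
    - [0, 0, 0.008]
    - [0, 0, 0.008]
    - [0, 0, 0.006]
    - [0, 0, 0.004]
  dr:
    - [0, 0, 0]
    - [0, 0, 0]
    - [0, 0, 0]
    - [0, 0, 0]
    - [0, 0, 0]
  claw: [1, 1, 1, 1, 1]

```text
time_s: 9.63
tool_pos: [0.6416, -0.0052, 0.1136]
ee_rot: [[-0.989, 0.147, 0.0], [0.147, 0.989, 0.0], [-0.0, 0.0, -1.0]]
ft_force: [-0.2, 6.3, 6.8]
grip_width: 0.0001
grip_force: 3.6
```

```bash
python3 - <<'E'
from h import *
st()
p=snap('scene')
for e in manip.cut_out(p,'clamp_grip')[:1]:
    F=fx(mpts(p,e['mask'])); print(e['conf'],np.round(np.percentile(F,[5,50,95],axis=0),4).T.tolist())
E
```

```text
t 9.6333 tcp fixture [0.0206 0.1207 0.1136] w [ 0.6416 -0.0052  0.1136] F [-0.2  6.3  6.8] grip 0.0001
yaw err -0.0009075362284986788 zax [ 0.  0. -1.]
0.58 [[0.007, 0.0286, 0.0358], [0.1021, 0.141, 0.1598], [0.0912, 0.1011, 0.1054]]
```

Call:
apply_moves:
  travel:
    - [0, 0, 0.005]
    - [0, 0, 0.005]
    - [0, 0, 0.004]
    - [0, 0, 0.003]
    - [0, 0, 0]
  dr:
    - [0, 0, 0]
    - [0, 0, 0]
    - [0, 0, 0]
    - [0, 0, 0]
    - [0, 0, 0]
  claw: [1, 1, 1, 1, 1]

```text
time_s: 10.15
tool_pos: [0.6419, -0.0047, 0.0971]
ee_rot: [[-0.989, 0.147, 0.001], [0.147, 0.989, 0.001], [-0.001, 0.001, -1.0]]
ft_force: [0.6, 7.0, 11.5]
grip_width: 0.0001
grip_force: 5.5
```

Call:
apply_moves:
  travel:
    - [0, 0, 0.002]
    - [0, 0, 0]
    - [0, 0, 0]
    - [0, 0, 0]
    - [0, 0, 0]
  dr:
    - [0, 0, 0]
    - [0, 0, 0]
    - [0, 0, 0]
    - [0, 0, 0]
    - [0, 0, 0]
  claw: [1, 1, 1, 1, 1]

```text
time_s: 10.57
tool_pos: [0.6419, -0.0047, 0.0956]
ee_rot: [[-0.989, 0.147, 0.001], [0.147, 0.989, 0.001], [-0.001, 0.001, -1.0]]
ft_force: [-0.4, 7.7, 12.2]
grip_width: 0.0003
grip_force: 5.7
```

```bash
python3 - <<'E'
from h import *
st()
p=snap('scene')
cv2.imwrite('pics/scene4c.png',cv2.resize(p['frame'][210:320,140:280,::-1],None,fx=5,fy=5,interpolation=2))
for l in('clamp_grip','bracket','stop'):
  for e in manip.cut_out(p,l)[:1]:
    F=fx(mpts(p,e['mask'])); print(l,e['conf'],np.round(np.percentile(F,[5,50,95],axis=0),4).T.tolist())
E
```

```text
t 10.5667 tcp fixture [0.0209 0.1212 0.0956] w [ 0.6419 -0.0047  0.0956] F [-0.4  7.7 12.2] grip 0.0003
yaw err -0.0009809432412820895 zax [ 0.001  0.001 -1.   ]
clamp_grip 0.78 [[0.0066, 0.0276, 0.0354], [0.1033, 0.1407, 0.1608], [0.0732, 0.0824, 0.0862]]
bracket 0.77 [[-0.3097, -0.2489, -0.2194], [-0.0294, 0.0119, 0.038], [0.0008, 0.0104, 0.0144]]
stop 0.81 [[0.0742, 0.0873, 0.0916], [-0.0211, 0.0081, 0.0295], [0.0232, 0.0413, 0.0528]]
```

View pics/scene4c.png

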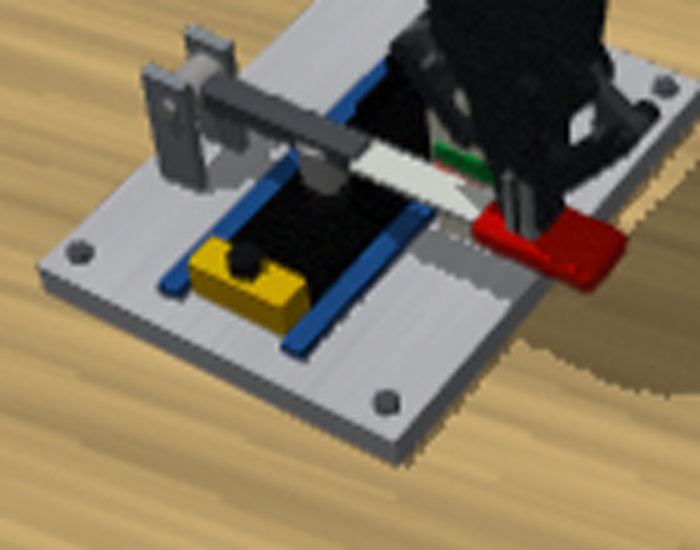

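The view shows the arm level, with the foot on the bracket and the bracket against the stop. The grip's top is at 82–83 mm and the push is 12 N, which puts the lever at about 0.345 rad, mid green.

```bash
python3 -c "from h import *; st(); print(manip.job_done())"
```

```text
t 10.7667 tcp fixture [0.0209 0.1212 0.0956] w [ 0.6419 -0.0047  0.0956] F [ 0.5  7.9 10.9] grip -0.0001
yaw err -0.0009574829285361464 zax [ 0.001  0.001 -1.   ]
the job is handed in; nothing more can be done
None
```

I handed the job in at 10.8 s with the bracket home against the yellow stop and the clamp lever held mid-green at about 0.345 rad, worked out from the grip height and push force; the hand-in returned no verdict.

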